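# Put the washed gas stove back together from the stack

## Robot

A 7-joint arm with a two-finger parallel gripper is mounted at the origin on a cart in front of the work surface, level with it; the furniture and walls round the work are solid. World frame = base frame: x ahead of the robot, y to its left, z up, the work surface at z = 0. Lengths are in mm, angles in rad, forces in N, time in s.
With the tool pointing down it reaches from about 425 to 800 mm from the base axis. Payload 8.3 kg.
Tool frame: the origin (TCP) lies midway between the tips of the shut fingers; the grasp point (between the pads) lies 19 mm behind it (ctrl.grip_point_offset is the distance from the TCP to the grasp point, in mm); z points along the fingers, y is the line along which they close (so a half turn about z gives the same grasp; the last joint's range is limited). The gripper opens to 85 mm and grips with 20 to 120 N. Pads are 22 mm wide; open, the fingers measure 114 mm over their backs; the gripper's body (76 mm by 85 mm) begins 54 mm behind the grasp point. The pads swing forward as they close: fully open they stand 13 mm farther back than shut.
Start: joints at [1.109, 0.383, 0.016, 1.37, -0.006, 1.388, -0.046], TCP at [242.73, -575.921, 231.279] pointing down, gripper open.
Joint ranges: [-2.95, 2.95], [-0.25, 2.06], [-1.52, 1.56], [0.18, 2.33], [-1.44, 4.58], [0.02, 2.06], [-3.01, 3.01]. Speed limits (rad/s): [2.39, 2.39, 3.01, 3.01, 3.14, 3.14, 3.14].

## Interface

Orientations are given as a 3x3 rotation matrix whose columns are the frame's x, y, z axes.
In Python, from station import ctrl gives the robot as it stands. Calls block until the motion is done:
- ctrl.goto(position, orientation): joint-space move of the TCP to a pose.
- ctrl.movel(position, feed=150, rotation=None, until_force=None): straight line of the TCP; rotation=None keeps the orientation; feed is the mean speed in mm/s. With until_force (N) it stops when the force on the tool has changed by that much, and returns True; else False.
- ctrl.goto_joints(angles): joint-space move.
- ctrl.command_gripper(opening): finger opening in mm; the grip force is fixed at half the most; returns when the fingers have stopped.
- ctrl.pause(seconds).
- ctrl.solve_ik(position, orientation): joint angles nearest the present ones, or None.
- ctrl.observe(): the state.
- ctrl.get_image(name): name is "side" or "top" or "wrist"; returns a dict with "img" (420x560x3 uint8, red, green, blue), "camera_matrix" (3x3 intrinsics, pixels), "k1" (the pictures are not rectified: a ray, as slopes to the right and down, at radius r is drawn at 1 + k1 r^2 times it, then the intrinsics apply), "eye" and "attitude" of the camera in the world; the wrist camera has in their place "T_tool_cam" (4x4, takes a point from camera to tool coordinates, whose origin is the TCP and whose axes are the flange's). Camera axes: x right, y up, looking along -z (the intrinsics and any distortion apply to the point x, -y, -z); pixel columns grow to the right and rows downward; lengths in mm; the calibration is good to about 2 mm. A picture is of the moment at which its call begins: read the wrist's pose just before it. There is no depth.
A pose or a line that the arm cannot do raises ctrl.Unreachable and nothing moves.
- ctrl.finish_job(): hands the job in; it is judged then, once.
The state is a dict: "time": time; "qpos": joint angles; "dq": joint speeds; "tau": joint torques, N m; "ee_pos": TCP position; "eef_rot": TCP orientation; "ft_force": force on the tool from outside, world axes, zero at the start; "ft_torque": the same for the moment, N m; "grip_width": finger opening in mm; "finger_force": force on a finger pad.
Only numpy, scipy, OpenCV 4.12 (cv2) and the standard library are available. Lean on these libraries where they do the work, as an engineer would, in place of code of your own. Each camera call takes 0.05 s, during which the arm holds its last target. There are 200 camera calls.

## Task

The two-burner table-top gas stove has been washed and its loose parts stand stacked on the grate beside it. Put it back together, working down the stack from the top and seating each part straight on the stove: on the small burner cup its small crown and then its small cap, on the large burner cup its large crown and then its large cap, each part lying level and fully home in the one below it. Last, set the empty grate over both burners so that the holes in its two end lugs drop over the stove's two locating pins and it stands flat on the tray; do not knock over or push about the glass tumbler and the salt shaker.

Things in the scene. Friction and masses are not known exactly. Their poses are not given: they have to be found in the camera images.
- stove: Fixed stainless gas stove, 340 (own x) x 210 mm; flat tray top 50 mm above the worktop, 5 mm lip round the edge. Origin: centre of underside; own x from the knob face to the rear. Burner cups on the tray at own x = +65 and -65 mm, y = 0 (which is where varies). Two upright brass locating pins, 8 mm diameter, 15 mm high, tapered tips, on the tray at own x = +132 and -132 mm, y = 0.
- large_cup: Large burner cup: aluminium ring fixed on the stove's tray, outside diameter 52 mm, bore 34 mm, 10 mm high, a flat dark dish round it. Origin: on its axis at tray level; z up. The large crown's skirt goes into its bore.
- small_cup: Small burner cup: aluminium ring fixed on the stove's tray, outside diameter 31 mm, bore 25 mm, 10 mm high, a flat dark dish round it. Origin: on its axis at tray level; z up. The small crown's skirt goes into its bore.
- small_crown: Small burner crown, loose, brass, 60 g, top of the stack. Skirt 21 mm diameter, 8 mm high, tapered foot; on it the ported head, 34 mm diameter, 12 mm high, with a recess 19 mm wide, 6 mm deep in its top. Origin: on the axis at the skirt's bottom; z up. Home in its cup the head lies on the cup's rim, the origin 2 mm above the cup's.
- small_cap: Small burner cap, loose, dark grey enamel, 80 g, under the small crown, on the large crown's head. Disc 48 mm diameter, 9 mm thick, under its centre a spigot 14 mm diameter, 4 mm high. Origin: on the axis at the spigot's bottom; z up. Home on its crown the spigot is in the recess, the disc on the head, the origin 16 mm above the crown's.
- large_crown: Large burner crown, loose, brass, 140 g, under the small cap in the stack. Skirt 30 mm diameter, 8 mm high, tapered foot; on it the ported head, 56 mm diameter, 12 mm high, with a recess 34 mm wide, 6 mm deep in its top. Origin: on the axis at the skirt's bottom; z up. Home in its cup the origin is 2 mm above the cup's.
- large_cap: Large burner cap, loose, dark grey enamel, about 160 g, under the large crown, lowest of the stack: lies on the grate's slanting bars at grate x = -65 mm, spigot between their ends. Disc 68 mm diameter, 9 mm thick, under its centre a spigot 29 mm diameter, 4 mm high. Origin: on the axis at the spigot's bottom; z up. Home, the origin is 16 mm above its crown's.
- grate: Grey pan support, about 450 g, loose. Frame 240 (own x) x 170 mm, bars 8 mm square, tops 44 mm above the feet. Grip the middle bar (along own y at x = 0, 10 mm wide) at its centre: clear on both sides. 4 slanting bars run to each opening (x = +-65). Lugs at x = +-132 mm, y = 0, at foot level, 6 mm thick, with 12 mm holes. Origin: centre, foot level; z up. Home: origin 50 mm above stove's.
- tumbler: Glass tumbler, loose, 81 mm wide, 91 mm high, standing on the worktop to the right; a bystander. Origin: centre of its underside.
- salt_shaker: Salt shaker, loose, 44 mm wide, 90 mm high, standing at the back of the worktop; a bystander. Origin: centre of its underside.

How it is judged:
By the outcome, as a careful person would: the job done as asked, in the order asked, and still so for the second after the job is handed in, with the robot touching nothing.
It also fails if it takes over 131 s, if anything falls off the work surface, if the arm or the gripper's body presses on something with over 40 N, if the wrist force passes 120 N, or if a joint passes its speed limit or range.

## Working session

There is one attempt and no reset: what is moved stays moved. The work goes in short steps, each a Python script; the robot and the scene stay as the last script left them, time stands still between calls to the robot, and variables do not carry over. Pictures are saved under pics/ and viewed, at most 14 in all, crops included, and the job is handed in when it is done.

```bash
ls; mkdir -p pics
cat > h.py <<'E'
import numpy as np, cv2
from station import ctrl
def snap(name,fn):
    s=ctrl.observe(); d=ctrl.get_image(name)
    d['ee']=np.array(s['ee_pos']);d['R']=np.array(s['eef_rot'])
    cv2.imwrite('pics/'+fn+'.png',d['img'][:,:,::-1]); np.save('pics/'+fn+'.npy',d,allow_pickle=True); return d
def load(fn): return np.load('pics/'+fn+'.npy',allow_pickle=True).item()
def cam(d):
    if 'T_tool_cam' in d:
        T=np.array(d['T_tool_cam']); return d['ee']+d['R']@T[:3,3], d['R']@T[:3,:3]
    return np.array(d['eye']),np.array(d['attitude'])
def K(d): return np.array(d['camera_matrix'],float), np.array([d['k1'],0,0,0,0],float)
def proj(d,P):
    e,R=cam(d);k,D=K(d);p=(np.atleast_2d(P)-e)@R*[1,-1,-1]
    return cv2.projectPoints(p.reshape(-1,1,3),np.zeros(3),np.zeros(3),k,D)[0].reshape(-1,2)
def ray(d,uv,z):
    e,R=cam(d);k,D=K(d);q=cv2.undistortPoints(np.array(uv,float).reshape(-1,1,2),k,D).reshape(-1,2)
    v=np.c_[q[:,0],-q[:,1],-np.ones(len(q))]@R.T
    return e+v*((z-e[2])/v[:,2])[:,None]
def down(yaw): # tool z down; tool y (closing) at angle yaw from world x
    y=np.array([np.cos(yaw),np.sin(yaw),0]);z=np.array([0,0,-1.]);return np.c_[np.cross(y,z),y,z]
def big(fn,box=None,f=2):
    im=cv2.imread('pics/'+fn+'.png')
    if box: im=im[box[1]:box[3],box[0]:box[2]]
    cv2.imwrite('pics/'+fn+'_b.png',cv2.resize(im,None,fx=f,fy=f,interpolation=cv2.INTER_CUBIC))
E
python3 - <<'E'
from h import *
for n in ['top','side','wrist']:
    d=snap(n,n+'0'); print(n,cam(d),K(d))
print(ctrl.observe())
a=[cv2.imread(f'pics/{n}0.png') for n in ['top','side']]
cv2.imwrite('pics/a.png',cv2.resize(np.vstack(a),None,fx=1.8,fy=1.8,interpolation=cv2.INTER_CUBIC))
E
```

```text
pics
station.py
top (array([ 502.02373888, -123.52727179, 1081.90879979]), array([[ 0.01650373,  0.98843683, -0.15073241],
       [-0.99981653,  0.01484836, -0.01210117],
       [-0.00972311,  0.15090447,  0.98850053]])) (array([[479.36998763,   0.        , 271.22169083],
       [  0.        , 479.36998763, 212.01391129],
       [  0.        ,   0.        ,   1.        ]]), array([-0.0572154,  0.       ,  0.       ,  0.       ,  0.       ]))
side (array([152.26214448, 605.50735417, 578.66776177]), array([[-0.82437572,  0.26037137, -0.50260463],
       [-0.56577485, -0.40634808,  0.71748175],
       [-0.01742072,  0.87583559,  0.48229506]])) (array([[414.2479574 ,   0.        , 275.62439977],
       [  0.        , 414.2479574 , 206.3697538 ],
       [  0.        ,   0.        ,   1.        ]]), array([-0.01629058,  0.        ,  0.        ,  0.        ,  0.        ]))
wrist (array([ 313.76310926, -546.00329802,  372.96579621]), array([[ 0.3879078 ,  0.87862493,  0.27847043],
       [-0.92169693,  0.37027733,  0.1156264 ],
       [-0.00151905, -0.30151772,  0.95345936]])) (array([[310.4
[... 327 characters left out ...]
0.04652672]), 'dq': array([ 0.00087292, -0.00173728,  0.00036198, -0.00345795, -0.00062251,
       -0.00097061, -0.00106243]), 'tau': array([ 2.57895095e-03, -6.28152466e+01,  8.46163854e-01, -3.72166586e+01,
        1.69965753e-02,  1.09235320e-02,  7.85420343e-05]), 'ee_pos': array([ 242.58117447, -575.5717287 ,  230.49377939]), 'eef_rot': array([[ 9.21506148e-01,  3.88363259e-01, -6.31412815e-04],
       [ 3.88363771e-01, -9.21505048e-01,  1.42435697e-03],
       [-2.86821817e-05, -1.55777157e-03, -9.99998786e-01]]), 'ft_force': array([ 0.47690124,  0.31538735, -0.00973795]), 'ft_torque': array([-0.01880451, -0.01734236, -0.02902142]), 'finger_force': 0.0, 'grip_width': 86.00329933836908}
```

View pics/a.png

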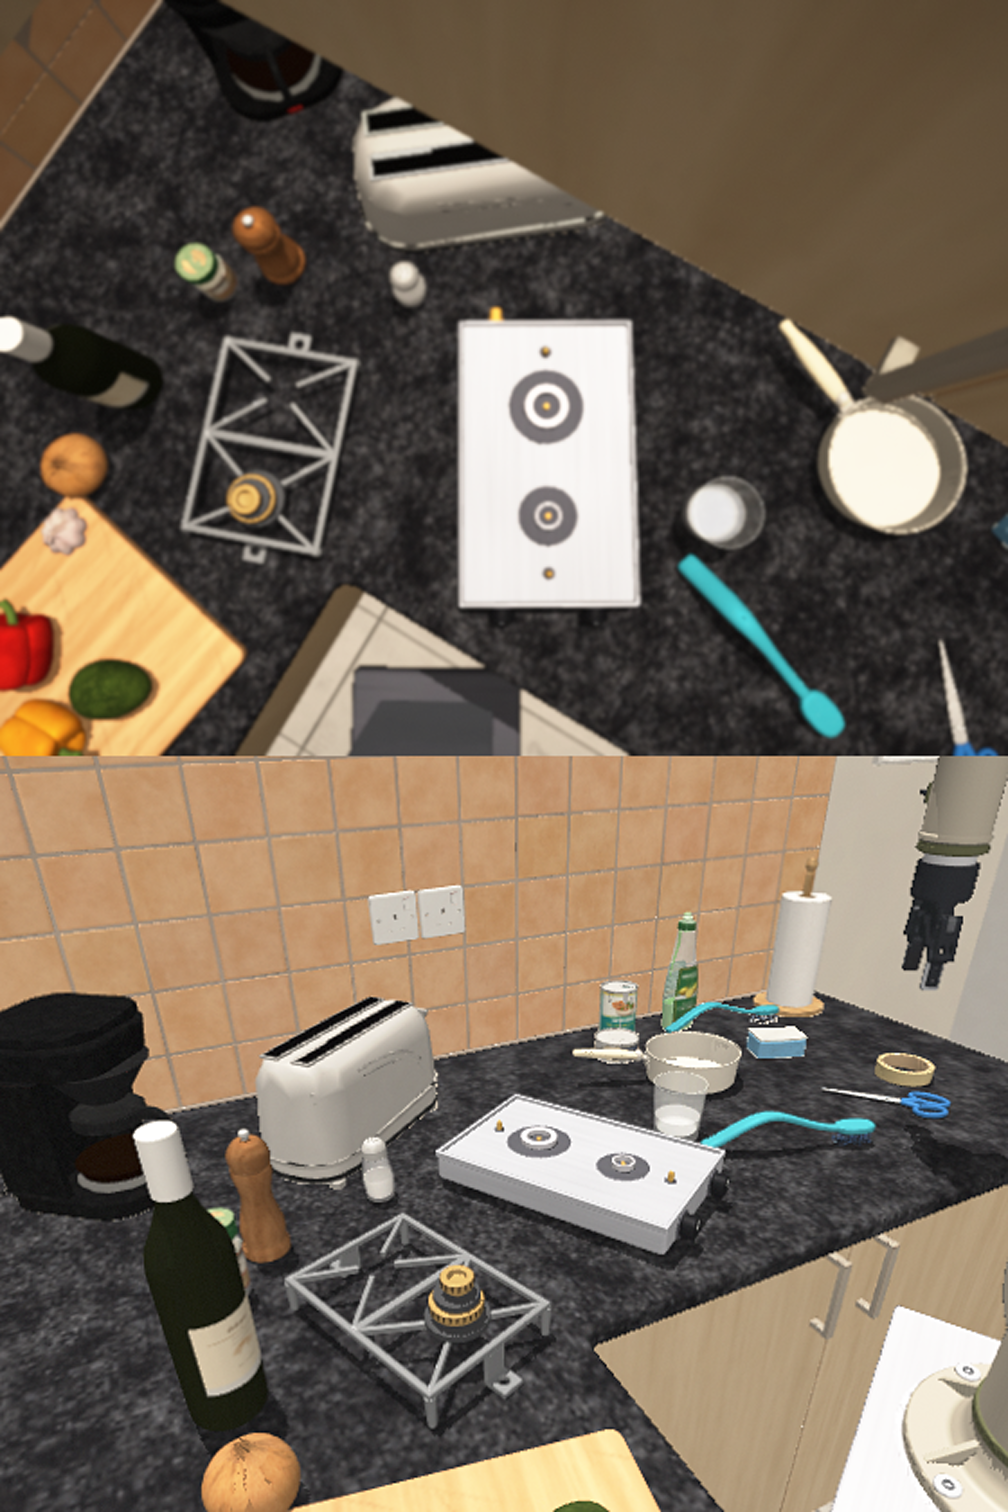

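The picture shows the stove with large cup at (545,406)/1.8, small cup (547,516)/1.8, and pins (544,351) and (548,574)/1.8. The stack is at (253,498)/1.8 on the grate, whose corners are (228,338), (357,360), (318,555) and (184,528).

Run:
```python
from h import *
d=load('top0')
f=lambda p,z: ray(d,np.array(p)/1.8,z)[:,:2].round(1)
print('cups L,S',f([[545.5,406],[547.5,516]],60)); print('pins',f([[544.5,351],[548,574]],65))
print('stove corners',f([[459,321],[632,321],[639,605],[459,605]],55))
print('small crown top',f([[249,498]],102))
g=f([[228,338],[357,360],[318,555],[184,528]],44); print('grate',g,g.mean(0))
print('midbar ends',f([[208,431],[332,457]],44)); print('lugs',f([[299,342],[256,553]],6))
print('tumbler rim/base, salt',f([[725,513]],91),f([[408,268]],90))
print(ctrl.grip_point_offset)
```

```text
cups L,S [[ 629.5 -179.8]
 [ 499.7 -183.1]]
pins [[ 695.2 -177.9]
 [ 433.2 -183.9]]
stove corners [[ 732.8  -74.2]
 [ 735.9 -284.8]
 [ 398.6 -290.6]
 [ 395.4  -81.3]]
small crown top [[513.8 157.7]]
grate [[710.  211.9]
 [684.7  50.3]
 [448.9  87.9]
 [477.  251.5]] [580.15 150.4 ]
midbar ends [[594.3 229.4]
 [565.5  76. ]]
lugs [[713.6 132. ]
 [447.7 172.9]]
tumbler rim/base, salt [[ 505.9 -383.5]] [[788.6 -13.7]]
18.700000000000003
```

Run:
```python
from h import *
for yaw in [-.16,-.16+np.pi]:
    for p in [(500,-183,250),(630,-180,250),(514,158,200),(580,150,250),(580,150,60),(630,-180,70)]:
        print(yaw,p,ctrl.solve_ik(p,down(yaw)))
d=load('top0');
```

```text
-0.16 (500, -183, 250) [ 0.64674176  0.20089301 -0.41488934  1.57871866  0.08202444  1.37925477
  0.06364642]
-0.16 (630, -180, 250) [ 0.49720686  0.47750486 -0.40983718  1.2262438   0.18503508  1.47390549
 -0.04914156]
-0.16 (514, 158, 200) [ 0.43352272  0.36378546 -0.98948997  1.62707306  0.31196651  1.32055247
 -0.76419977]
-0.16 (580, 150, 250) [ 0.31797116  0.45070429 -0.88438641  1.38398833  0.34562839  1.46652015
 -0.71185934]
-0.16 (580, 150, 60) [ 0.33765614  0.64257289 -0.89794614  1.62176829  0.54075386  1.14420417
 -0.85354854]
-0.16 (630, -180, 70) [ 0.52538951  0.60289136 -0.42932827  1.4604934   0.26334961  1.13540998
 -0.10844306]
2.981592653589793 (500, -183, 250) [-0.74018202  0.42667933  1.37561785  1.63212978 -0.42222919  1.43446293
 -2.62384073]
2.981592653589793 (630, -180, 250) [-0.48392235  0.7861582   1.35355712  1.27919945 -0.76444798  1.62787008
 -2.57214666]
2.981592653589793 (514, 158, 200) [ 0.5951151   0.50435827 -1.27739401  1.62207664  0.49005042  1.38528244
  2.2401257 ]
2.981592653589793 (580, 150, 250) [ 0.50588908  0.62935785 -1.28479916  1.37644112  0.60010524  1.56399361
  2.26090303]
2.981592653589793 (580, 150, 60) [ 0.5264439   0.88421924 -1.29093881  1.61445666  0.87247754  1.32730051
  2.08321839]
2.981592653589793 (630, -180, 70) [-0.52207409  1.0182387   1.34814659  1.51383565 -0.99858007  1.41236561
 -2.41989605]
```

Run:
```python
from h import *
R=down(-.16)
ctrl.goto((565,-182,210),R); ctrl.pause(.3); d=snap('wrist','w_stove')
ctrl.goto((530,158,260),R); ctrl.pause(.3); d=snap('wrist','w_stack')
print(ctrl.observe()['time'],cam(d))
a=[cv2.imread(f'pics/{n}.png') for n in ['w_stove','w_stack']]
cv2.imwrite('pics/b.png',cv2.resize(np.vstack(a),None,fx=2,fy=2,interpolation=cv2.INTER_CUBIC))
```

```text
4.0 (array([542.61577916, 233.24869982, 402.41713437]), array([[ 9.86917439e-01,  1.53871566e-01,  4.81405289e-02],
       [-1.61225307e-01,  9.40763172e-01,  2.98280160e-01],
       [ 6.07998547e-04, -3.02139363e-01,  9.53263571e-01]]))
```

View pics/b.png

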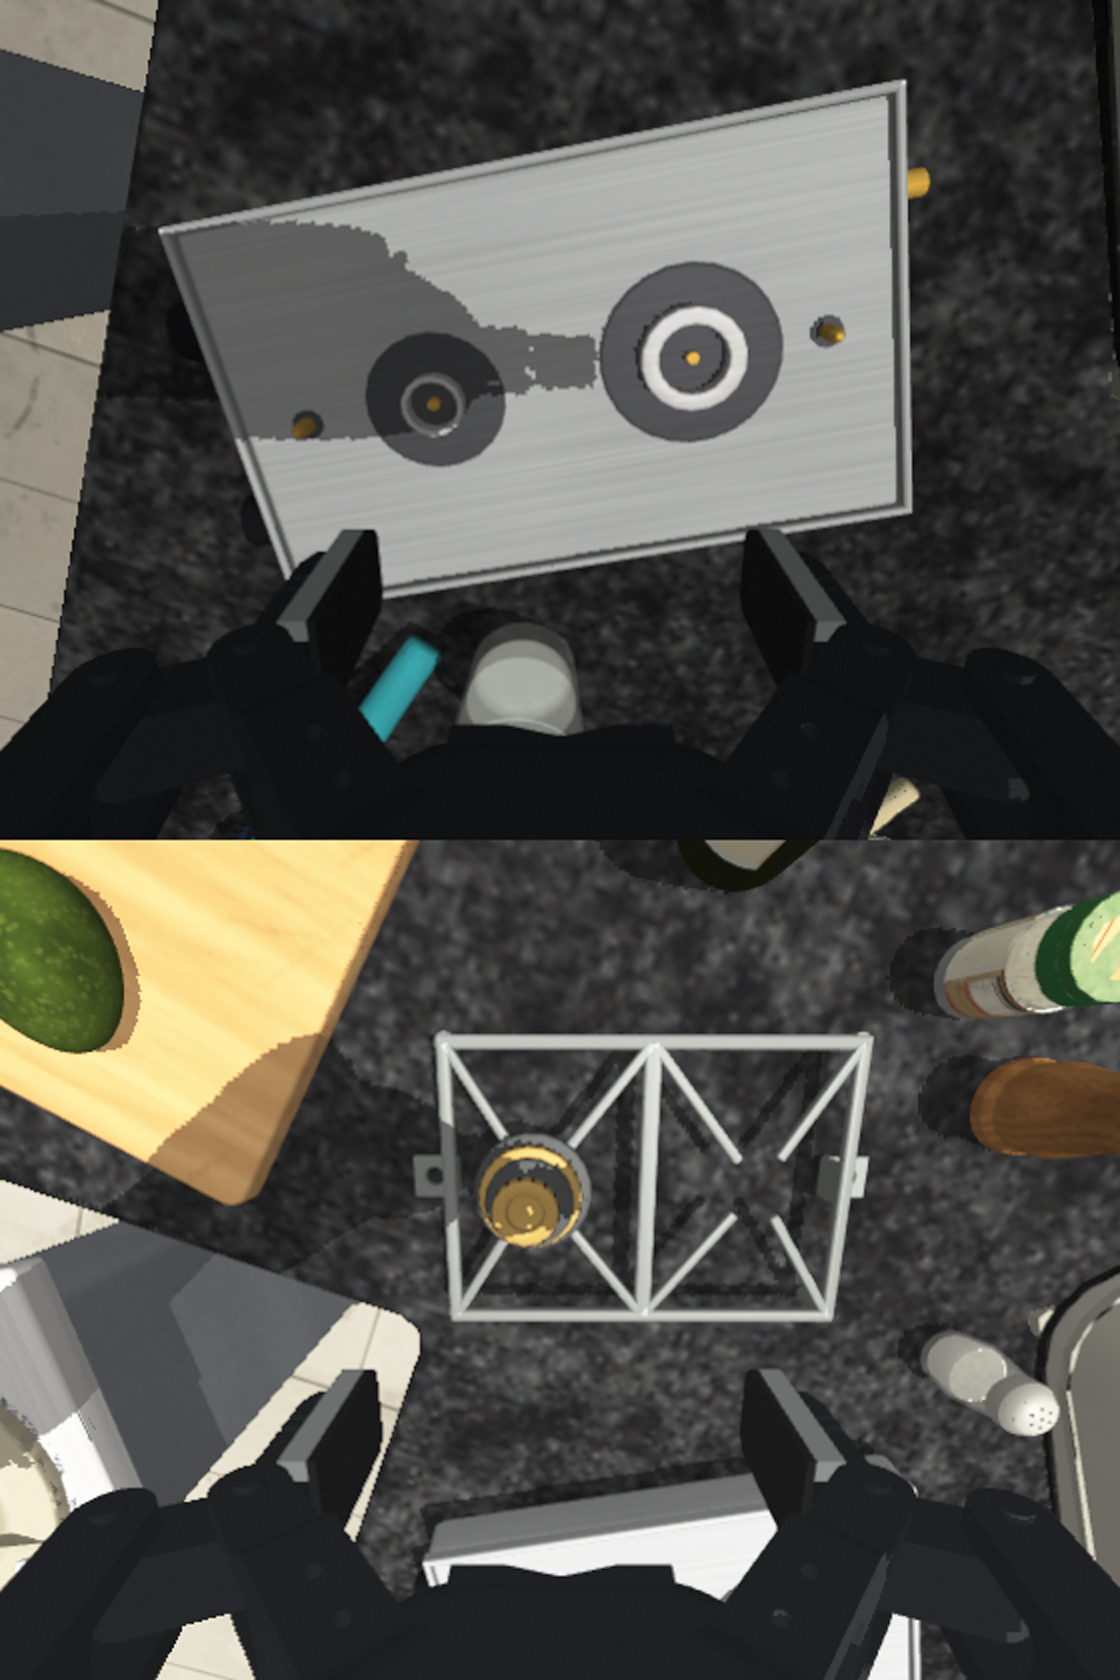

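Stove view, doubled pixels: small ring (432,404), large ring (693.5,357.5), right pin tip (839,335), left pin tip (298,428). Stack view (rows −840): small crown top (525,372), mid bar ends (656,209) and (643,472), grate corners (443,200), (867,200), (828,477) and (457,477).

Run:
```python
from h import *
d=load('w_stove'); f=lambda p,z: ray(d,(np.array(p)-.5)/2,z)[:,:2].round(1)
c=f([[693.5,357.5],[432.5,404.5]],60); print('cups',c, np.linalg.norm(c[0]-c[1]),'dir',np.arctan2(*(c[0]-c[1])[::-1]))
print('dishes',f([[691,352],[436,399]],50.5)); print('pins',f([[839,335],[298,429]],64))
print('ring width check L (52), dish',f([[637,357],[748,357]],60))
d=load('w_stack')
print('crown top',f([[525,372]],102)); print('large crown head/ cap',f([[530,356]],73),f([[534,350]],53))
print('mid bar',f([[656,209],[643,472]],44)); g=f([[440,199],[872,199],[830,479],[454,479]],44); print('grate',g,g.mean(0))
print('lug hole',f([[434,335]],6))
big('w_stack',(200,140,330,260),5)
```

```text
cups [[ 630.  -179. ]
 [ 501.2 -181.8]] 128.83043118766622 dir 0.02173570684179275
dishes [[ 630.8 -178.3]
 [ 501.2 -181.7]]
pins [[ 697.5 -178.2]
 [ 434.5 -182.4]]
ring width check L (52), dish [[ 603.3 -174.3]
 [ 655.9 -182.9]]
crown top [[513.6 165. ]]
large crown head/ cap [[515.1 166.7]] [[516.3 165.7]]
mid bar [[595.1 230.3]
 [569.2  77. ]]
grate [[479.6 254.4]
 [711.7 216.4]
 [684.   53.5]
 [452.   91.4]] [581.825 153.925]
lug hole [[451.  176.6]]
```

View pics/w_stack_b.png

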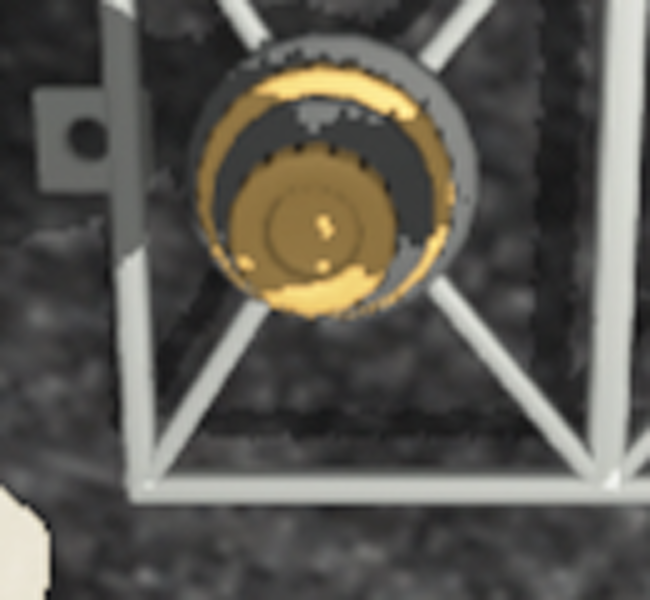

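The crop shows the stack well aligned with the crown's recess centre at about (263,185.6) px. I'll centre the small crown by squeezing it in two directions, then check it against the camera.

```bash
cat >> h.py <<'E'
Y=-.16
def squeeze(x,y,z,opn,first=Y-np.pi/2):
    ctrl.goto((x,y,z+45),down(first)); ctrl.command_gripper(85)
    ctrl.movel((x,y,z),feed=120); ctrl.command_gripper(0); s=ctrl.observe(); print('sq1',s['grip_width'],s['finger_force'],s['ft_force'].round(1))
    ctrl.command_gripper(opn); ctrl.movel((x,y,z+.3),feed=100,rotation=down(Y)); ctrl.command_gripper(0)
    s=ctrl.observe(); print('sq2',s['grip_width'],s['finger_force'],s['ft_force'].round(1),s['ee_pos'].round(1),'t',s['time'])
E
python3 - <<'E'
from h import *
print(ctrl.solve_ik((513.8,164,130),down(Y-np.pi/2)),ctrl.solve_ik((513.8,164,130),down(Y+np.pi/2)))
squeeze(513.8,164,84.7,60)
d=snap('wrist','g1'); big('g1',(180,200,400,360),4); snap('side','s1')
E
```

```text
[-0.01568921  0.30530495 -0.42214397  1.73170484  0.13636712  1.13353454
 -2.20925359] [ 0.31297148  0.39524539 -0.84537878  1.71811789  0.3179305   1.17216705
  0.79131439]
sq1 31.487365195997626 59.04322735033929 [-0.8 -1.5  6.7]
sq2 31.491790243031573 59.18440327048302 [-1.2 -0.4  4.3] [513.8 164.2  85.4] t 9.175
```

View pics/g1_b.png

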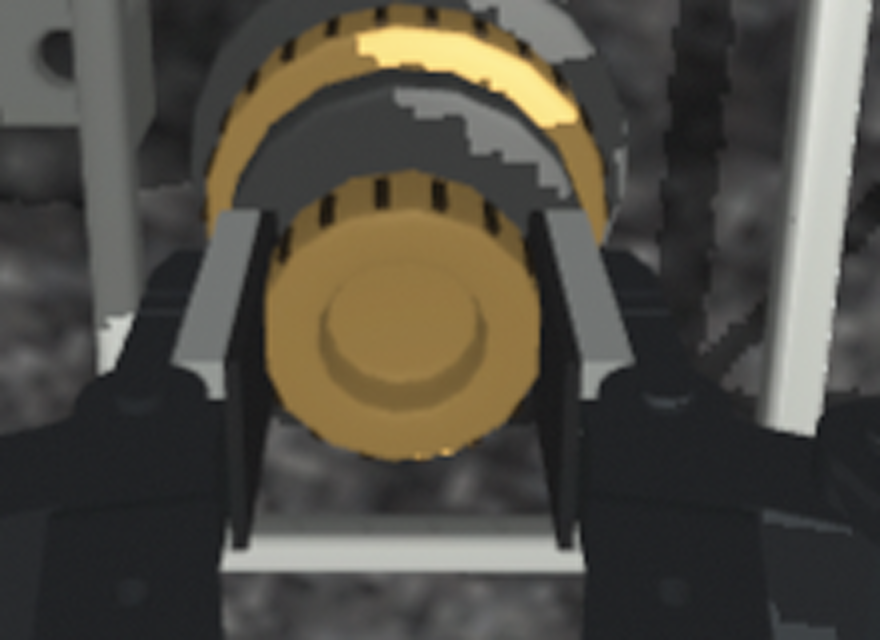

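Run:
```python
from h import *
d=load('g1'); print(ray(d,[[281-.4,283.5-.4]],102.6).round(1),d['ee'])
ctrl.movel((513.8,164,150),feed=120)
x,y=501.2,-181.8
ctrl.goto((x,y,120),down(Y)); ctrl.pause(.2)
snap('wrist','g2'); big('g2',(120,100,440,360),3); print(ctrl.observe()['time'],ctrl.observe()['grip_width'],ctrl.observe()['ee_pos'])
```

```text
[[514.2 165.3 102.6]] [513.82851101 164.15975573  85.35255265]
11.525 31.406898569744275 [ 501.63884272 -180.63295337  120.13583717]
```

View pics/g2_b.png

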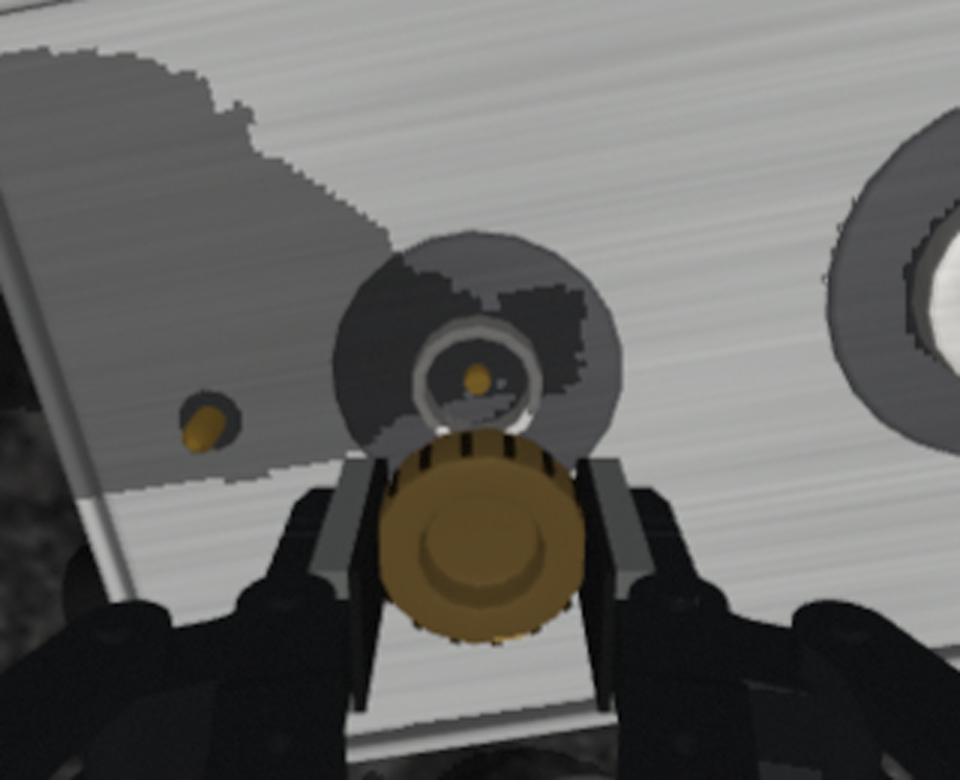

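Cup ring centre is at about (279.1,226.2) px, crown recess (281,281) px.

Run:
```python
from h import *
d=load('g2'); c=ray(d,[[279.1-.35,226.3-.35]],60)[0]; dish=ray(d,[[120+478/3-.35,100+372/3-.35]],50.5)[0]
k=ray(d,[[120+482/3-.35,100+542/3-.35]],d['ee'][2]+17.3)[0]; print(c,dish,k,d['ee'],'bias',k-d['ee'])
```

```text
[ 500.80703359 -180.49478438   60.        ] [ 500.65507516 -182.32548792   50.5       ] [ 502.23108145 -177.67173087  137.49509153] [ 501.78079059 -180.32401713  120.19509153] bias [ 0.45029086  2.65228626 17.3       ]
```

```bash
cat >> h.py <<'E'
def at(x,y,z,yaw=None,feed=80,n=3):
    """settle accurately at a pose, correcting standing error"""
    yaw=Y if yaw is None else yaw
    t=np.array([x,y,z],float); c=t.copy()
    for i in range(n):
        ctrl.movel(c,feed=feed,rotation=down(yaw)); ctrl.pause(.15); e=t-ctrl.observe()['ee_pos']
        if np.abs(e).max()<.25: break
        c=c+e
    return c
def st(m=''):
    s=ctrl.observe(); print(m,'ee',s['ee_pos'].round(2),'w',round(s['grip_width'],1),'F',s['ft_force'].round(1),'T',s['ft_torque'].round(2),'t',round(s['time'],1)); return s
E
python3 - <<'E'
from h import *
c=at(500.6,-182.7,72); st('above')
r=ctrl.movel((c[0],c[1],54),feed=25,until_force=8); print(r); st('down')
snap('wrist','g3')
E
```

```text
above ee [ 500.61 -182.64   71.94] w 31.5 F [ 0.3  0.5 -0.2] T [-0.    0.    0.01] t 13.2
True
down ee [ 500.34 -182.6    55.4 ] w 31.3 F [-1.9 -0.5  6. ] T [ 0.09  0.17 -0.  ] t 13.9
```

Run:
```python
from h import *
ctrl.command_gripper(60); s=st('rel'); p=s['ee_pos']; ctrl.movel((p[0],p[1],125),feed=150)
ctrl.goto((514.3,164.6,140),down(Y-np.pi/2))
squeeze(514.3,164.6,71.5,70); s=st('cap'); z0=s['ee_pos'][2]
ctrl.movel((514.3,164.6,130),feed=120); st('lift')
if s['grip_width']>40:
    ctrl.goto((500.5,-182.6,115),down(Y)); c=at(500.5,-182.6,z0+12); st('above')
    snap('wrist','g4'); big('g4',(120,100,440,360),3)
```

```text
rel ee [ 499.61 -182.48   54.64] w 59.9 F [-0.7 -0.2 -0.2] T [ 0.01  0.02 -0.  ] t 14.3
sq1 44.72253632927488 59.927480954211205 [-2.  -2.1  8.9]
sq2 44.799212734616695 60.20219407277182 [-2.8 -1.5  7.7] [514.4 164.7  72.5] t 20.9
cap ee [514.42 164.68  72.51] w 44.8 F [-2.8 -1.5  7.7] T [-0.35  0.62  0.01] t 20.9
lift ee [514.05 164.25 129.45] w 44.7 F [-0.4 -0.3 -0.2] T [-0.01  0.01  0.03] t 21.5
above ee [ 500.5  -182.53   84.42] w 44.8 F [-0.4 -0.5 -1.1] T [-0.    0.03  0.02] t 24.3
```

View pics/g4_b.png

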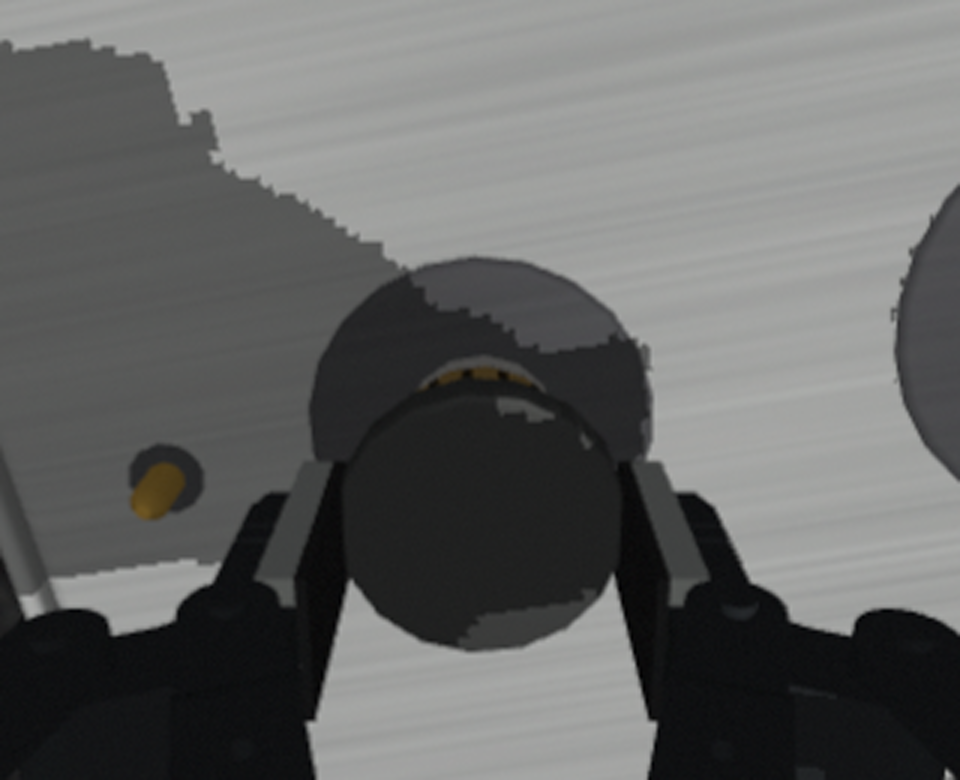

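The cap is held level and centred at (482,510) in the crop, and the crown is visible beneath it.

Run:
```python
from h import *
p=ctrl.observe()['ee_pos']; 
r=ctrl.movel((500.5,-182.7,70),feed=25,until_force=8); print(r); s=st('down')
```

```text
True
down ee [ 500.31 -182.71   71.54] w 44.7 F [-1.5  1.5  6.8] T [0.04 0.35 0.05] t 24.9
```

Run:
```python
from h import *
p=ctrl.observe()['ee_pos']; ctrl.command_gripper(60); st('rel'); ctrl.movel((p[0],p[1],125),feed=150)
snap('wrist','after_cap'); 
ctrl.goto((514.5,165,120),down(Y-np.pi/2))
squeeze(514.5,165,51,76); s=st('crown'); np.save('z0.npy',s['ee_pos'])
ctrl.movel((514.5,165,130),feed=120); s=st('lift')
if s['grip_width']>48:
    ctrl.goto((629.8,-179.9,125),down(Y)); ctrl.pause(.3); st()
    snap('wrist','g5'); big('g5',(120,100,440,360),3)
    a=[cv2.imread(f'pics/{n}.png')[100:400,100:460] for n in ['after_cap','g5']]
    cv2.imwrite('pics/c.png',cv2.resize(np.vstack(a),None,fx=3,fy=3,interpolation=cv2.INTER_CUBIC))
```

```text
rel ee [ 499.66 -182.61   70.71] w 59.8 F [-0.   0.8  0.2] T [ 0.01 -0.04  0.01] t 25.2
sq1 53.503850397472284 61.44810123369098 [-2.4 -0.4  8.2]
sq2 54.21477884985662 61.75374414771795 [-2.4 -1.9  6. ] [514.6 165.1  51.9] t 31.5917
crown ee [514.57 165.05  51.94] w 54.2 F [-2.4 -1.9  6. ] T [-0.34  0.57  0.04] t 31.6
lift ee [514.17 164.58 129.32] w 54.1 F [-0.2  0.3 -2. ] T [-0.03  0.02 -0.01] t 32.4
 ee [ 629.94 -178.93  125.25] w 53.7 F [-0.5  0.6 -1.3] T [-0.04 -0.02  0.02] t 34.1
```

View pics/c.png

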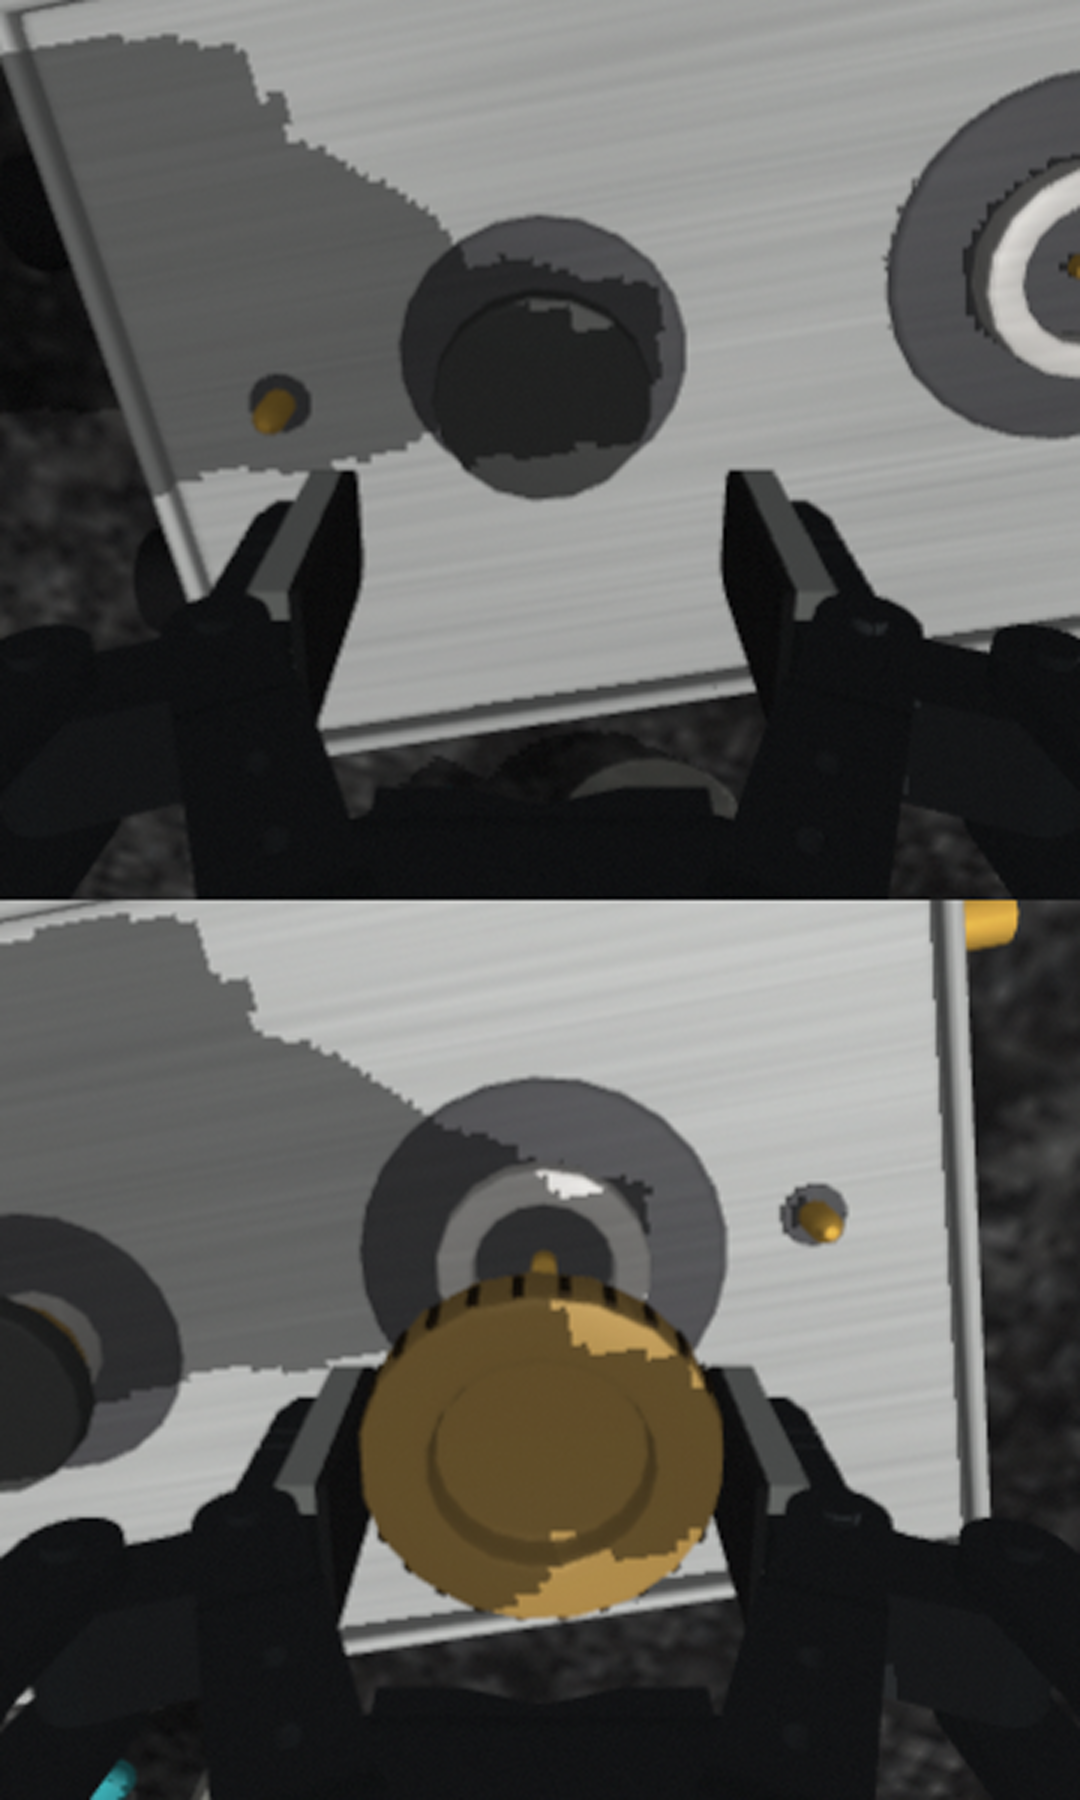

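Top picture: small cap seated, centre about (544,392). Bottom: large crown held level, with cup ring centre at (543.5,369) in the crop.

Run:
```python
from h import *
d=load('g5'); print(ray(d,[[100+543.5/3-.35,100+369/3-.35]],60),ray(d,[[100+544/3-.35,100+352/3-.35]],50.5),d['ee'])
z0=np.load('z0.npy')[2]
x,y=629.7,-180.2
c=at(x,y,z0+14); st('above')
r=ctrl.movel((c[0],c[1],z0-3),feed=25,until_force=8); print(r,z0-1); st('down')
```

```text
[[ 630.49059707 -178.77876052   60.        ]] [[ 630.79291101 -177.85443214   50.5       ]] [ 629.94455029 -178.93439803  125.25054658]
above ee [ 629.73 -180.12   65.92] w 53.8 F [ 0.1  0.  -1.3] T [ 0.02 -0.04  0.  ] t 36.0
True 50.93698706426304
down ee [ 629.51 -180.14   51.06] w 54.1 F [-1.1  0.4  5.3] T [-0.03  0.12  0.04] t 36.5
```

Run:
```python
from h import *
p=ctrl.observe()['ee_pos']; ctrl.command_gripper(76); st('rel'); ctrl.movel((p[0],p[1],125),feed=150)
ctrl.goto((515.5,164.3,110),down(Y-np.pi/2))
snap('wrist','g6a')
squeeze(515.5,164.3,38,84); s=st('cap'); np.save('z0.npy',s['ee_pos'])
ctrl.movel((515.5,164.3,65),feed=60); s=st('lift')
snap('wrist','g6')
a=[cv2.imread(f'pics/{n}.png')[100:400,100:460] for n in ['g6a','g6']]
cv2.imwrite('pics/d.png',cv2.resize(np.vstack(a),None,fx=2.5,fy=2.5,interpolation=cv2.INTER_CUBIC))
```

```text
rel ee [ 628.74 -180.16   49.91] w 75.9 F [ 0.8 -0.2  0.1] T [-0.01  0.01  0.01] t 36.9
sq1 64.67716088130639 63.76183711923659 [-4.  -0.9 10.4]
sq2 64.82954743396051 64.13718065810826 [-3.6 -2.6  8.8] [515.7 164.4  39.1] t 43.1
cap ee [515.7  164.35  39.15] w 64.8 F [-3.6 -2.6  8.8] T [-0.44  0.67  0.  ] t 43.1
lift ee [515.57 164.16  65.09] w 64.7 F [-0.1 -0.2 -1.3] T [ 0.01 -0.03 -0.01] t 43.7
```

View pics/d.png

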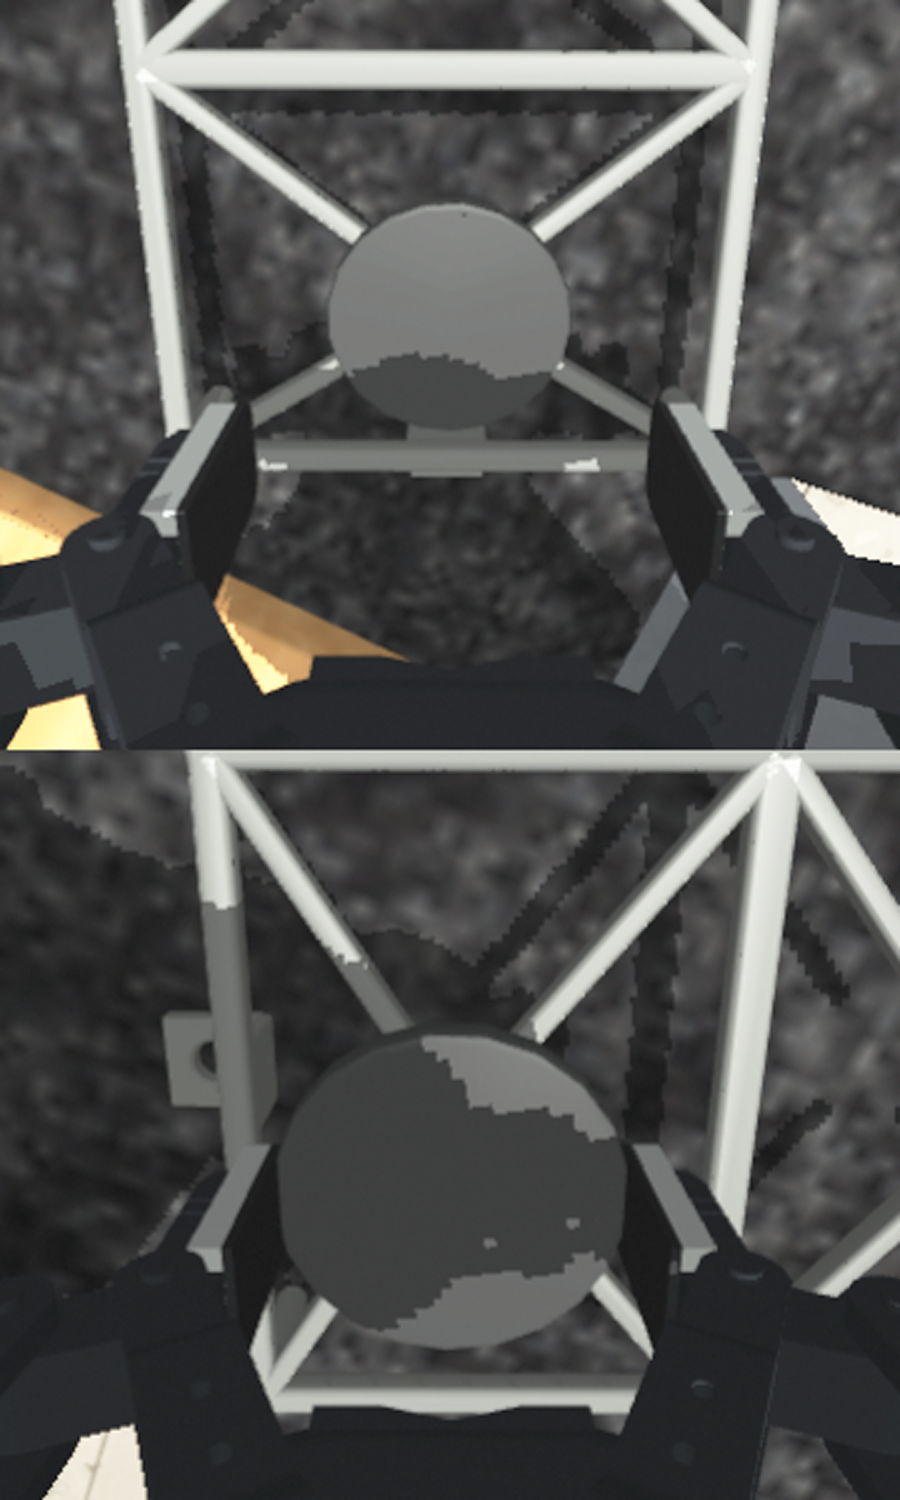

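The cap is held level, clear of the grate, which is still in place. I'll seat it, then look at the grate and pins.

Run:
```python
from h import *
z0=np.load('z0.npy')[2]; x,y=629.5,-180.15
ctrl.movel((515.5,164.3,150),feed=150); ctrl.goto((x,y,110),down(Y)); c=at(x,y,z0+28+9); st('above')
r=ctrl.movel((c[0],c[1],z0+28-2),feed=25,until_force=8); print(r,z0+28); s=st('down')
if s['ee_pos'][2]<z0+29.5:
    p=s['ee_pos']; ctrl.command_gripper(84); st('rel'); ctrl.movel((p[0],p[1],130),feed=150)
    at(565.5,-182,175,yaw=.022); d=snap('wrist','p1')
    ctrl.goto((582,153,175),down(-.162)); at(582,153,169,yaw=-.162); snap('wrist','p2'); st()
    a=[cv2.imread(f'pics/{n}.png')[:370] for n in ['p1','p2']]
    cv2.imwrite('pics/e.png',cv2.resize(np.vstack(a),None,fx=2.5,fy=2.5,interpolation=cv2.INTER_CUBIC))
```

```text
above ee [ 629.45 -180.11   76.07] w 64.7 F [-0.2  0.1 -1.3] T [-0.04  0.03 -0.03] t 47.4
True 67.14745711010991
down ee [ 629.5  -180.15   67.39] w 65.1 F [-0.1 -0.4  6. ] T [ 0.02  0.4  -0.  ] t 47.7
rel ee [ 628.75 -180.15   66.13] w 83.7 F [-1.1 -0.1 -1.2] T [ 0.01  0.03 -0.02] t 48.1
 ee [582.02 152.94 168.97] w 84.0 F [ 0.8  0.5 -0.4] T [ 0.05 -0.02 -0.03] t 53.3
```

View pics/e.png

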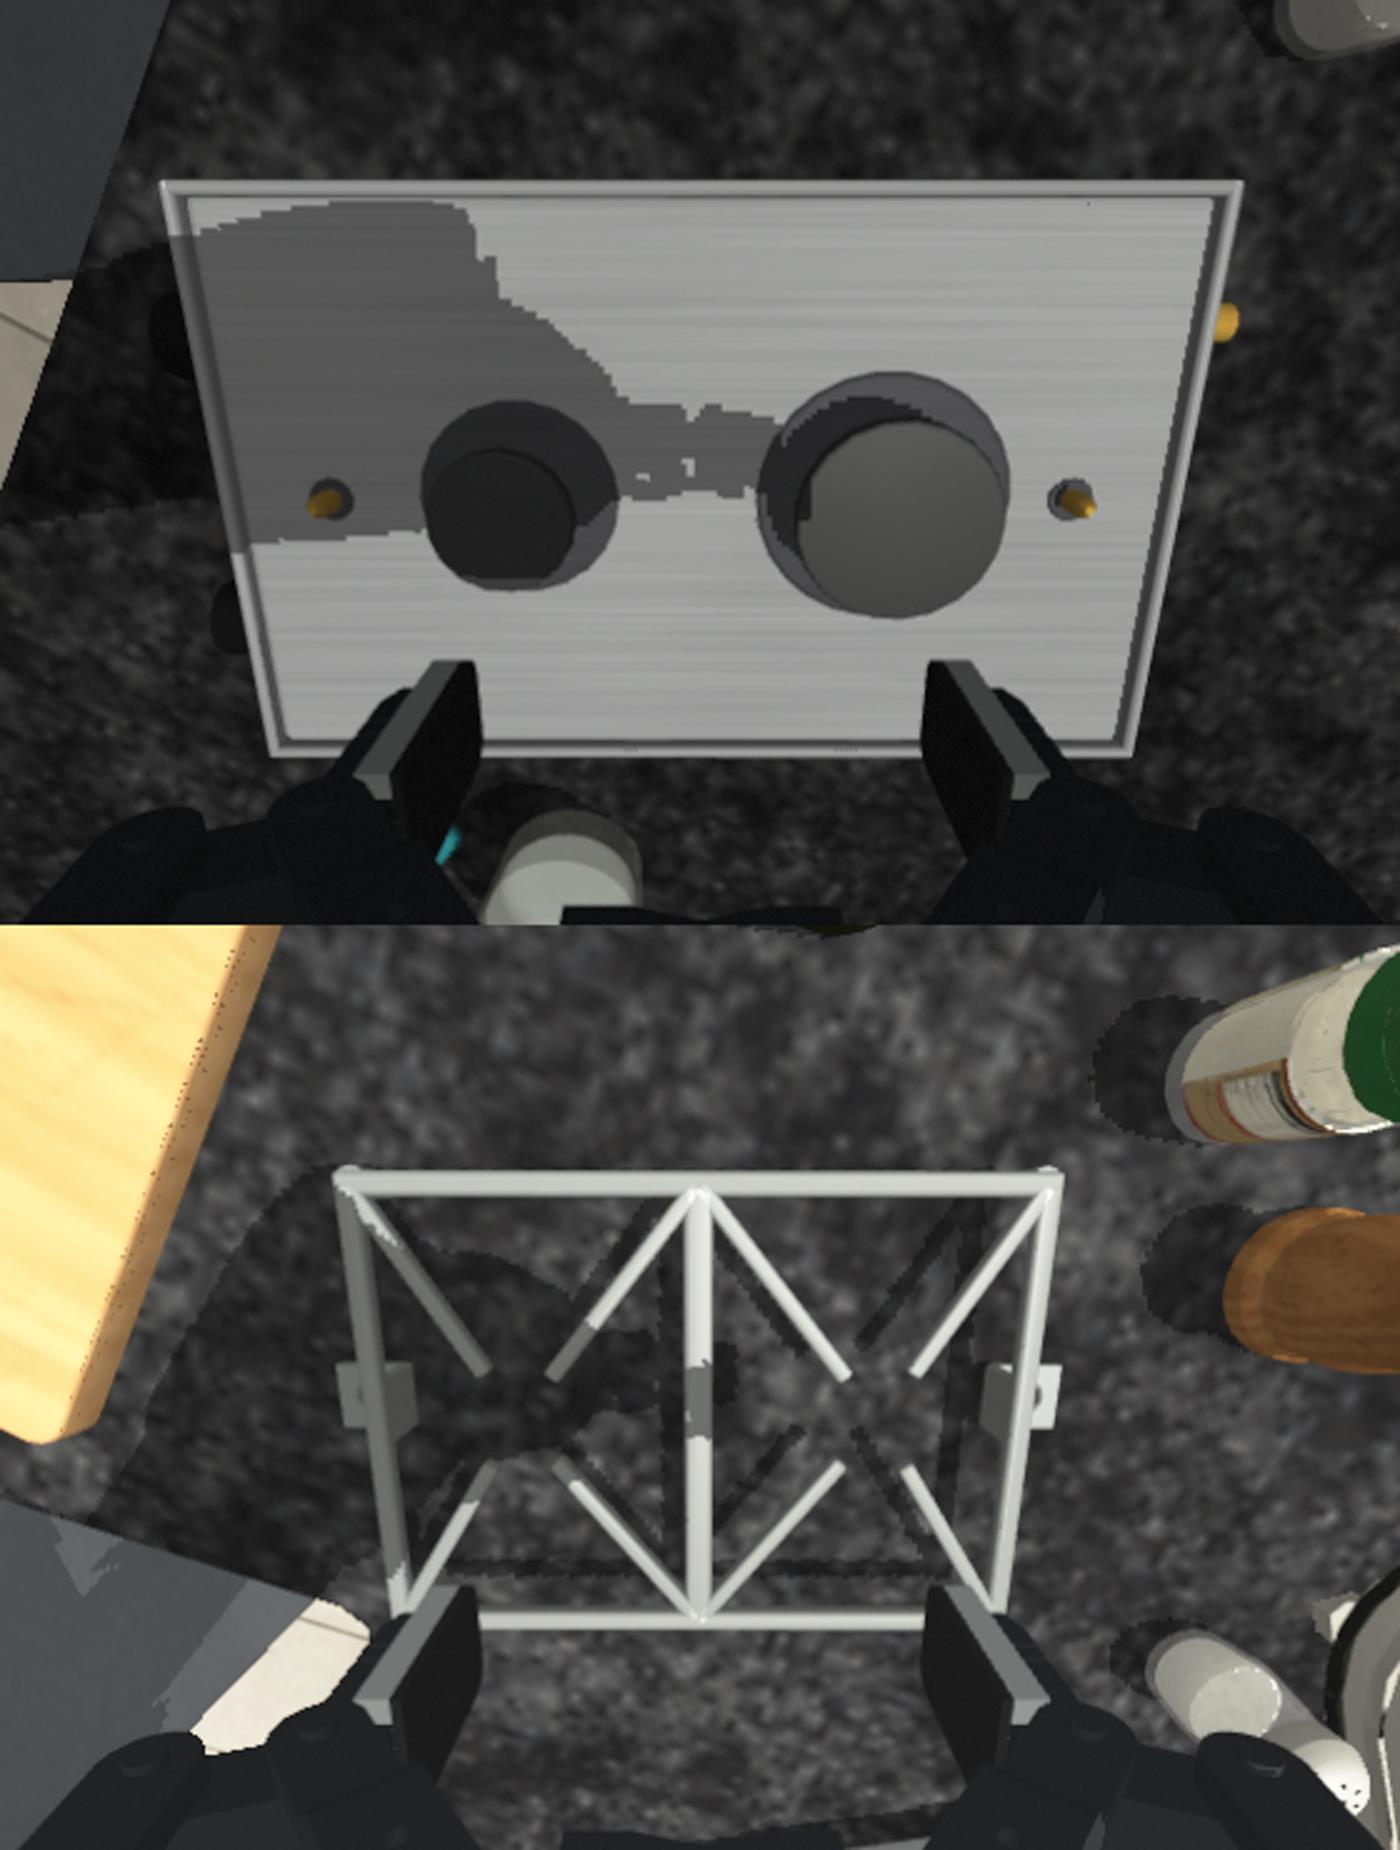

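Top picture: both burners assembled and level, lip edges horizontal (so stove yaw ≈ 0.022), pin bases (330,499) and (1072,499). Bottom: bars square to the tool (grate yaw ≈ −0.162), mid bar column 698.5, outer long-bar edges at rows 245 and 704.

Run:
```python
from h import *
q=lambda p:(np.array(p,float)-.75)/2.5
d=load('p1'); f=lambda p,z: ray(d,q(p),z)
t=lambda P:((P-d['ee'])@d['R']).round(2)[:,:2]
P=f([[330,499],[1072,499]],50.3); print('pin bases',P.round(1),P.mean(0),np.linalg.norm(P[0]-P[1]),'yaw',np.arctan2(*(P[1]-P[0])[1::-1]),'tool',t(P))
P=f([[312,511],[1091,508]],64); print('pin tips',P.round(1),P.mean(0),'tool',t(P))
L=f([[161,181],[1245,181],[1134,757],[270,757]],55); print('lip',L.round(1),L.mean(0),'tool',t(L), t(L).mean(0))
C=f([[502,515],[903,519]],81); print('caps',C.round(1),np.linalg.norm(C[0]-C[1]),'tool',t(C))
d=load('p2'); print(d['ee'])
G=f([[698.5,245],[698.5,704]],44); print('midbar',G.round(1),'len(170)',np.linalg.norm(G[0]-G[1]),'centre',G.mean(0),'tool',t(G),t(G).mean(0),'yaw',np.arctan2(*(G[0]-G[1])[1::-1])-np.pi/2)
h=f([[361,1393-925],[1036,1393-925]],6); print('holes',h.round(1),t(h),h.mean(0))
```

```text
pin bases [[ 432.8 -184.4   50.3]
 [ 698.2 -178.8   50.3]] [ 565.48886555 -181.59196439   50.3       ] 265.4695358718988 yaw 0.02126532384744998 tool [[   0.59 -132.7 ]
 [   0.41  132.77]]
pin tips [[ 432.8 -184.7   64. ]
 [ 698.3 -178.    64. ]] [ 565.5679368  -181.38766343   64.        ] tool [[   0.26 -132.64]
 [   1.14  132.88]]
lip [[ 395.4  -81.1   55. ]
 [ 732.4  -73.8   55. ]
 [ 737.5 -281.9   55. ]
 [ 398.8 -289.    55. ]] [ 566.02502607 -181.44008082   55.        ] tool [[ 104.7  -167.77]
 [ 104.57  169.25]
 [-103.53  169.81]
 [-103.18 -168.99]] [0.64  0.575]
caps [[ 501.9 -179.4   81. ]
 [ 629.9 -178.1   81. ]] 128.0202789282352 tool [[  4.04 -63.5 ]
 [  2.61  64.51]]
[582.01464756 152.92067728 168.94268465]
midbar [[595.2 238.2  44. ]
 [567.7  71.4  44. ]] len(170) 169.06114916073042 centre [581.43505843 154.76406944  44.        ] tool [[ 86.25  -0.74]
 [-82.81  -1.  ]] [ 1.72 -0.87] yaw -0.16347000147249324
holes [[447.  177.7   6. ]
 [716.1 133.6   6. ]] [[   2.69 -137.22]
 [   2.51  135.41]] [581.53919193 155.64159412   6.        ]
```

Run:
```python
from h import *
G=(581.45,154.75); yg=-.163
ctrl.command_gripper(45); at(*G,80,yaw=yg,feed=120); c=at(*G,26,yaw=yg); st('pre')
ctrl.command_gripper(0); s=st('grip'); g0=s['ee_pos']; np.save('g0.npy',g0)
ctrl.movel((*G,60),feed=60); st('lift1'); ctrl.movel((*G,150),feed=120); s=st('lift')
ctrl.goto((565.2,-181.5,150),down(.022)); 
at(565.2,-181.5,g0[2]+50+22,yaw=.022); st('hover'); snap('wrist','q1'); snap('side','q1s')
im=cv2.imread('pics/q1.png'); a=np.hstack([im[120:300,60:260],im[120:300,300:500]]); cv2.imwrite('pics/f.png',np.vstack([cv2.resize(a,None,fx=3,fy=3,interpolation=cv2.INTER_CUBIC),cv2.resize(im,(1200,900))]))
```

```text
pre ee [581.39 154.82  25.93] w 45.1 F [0.3 0.6 0.3] T [ 0.06 -0.02  0.  ] t 57.4
grip ee [581.41 154.88  26.1 ] w 8.3 F [-0.8 -0.6  2.5] T [-0.09  0.21 -0.03] t 57.8
lift1 ee [581.39 154.58  59.9 ] w 8.6 F [-1.1  0.  -5.1] T [-0.01  0.1   0.05] t 58.5
lift ee [581.04 154.39 149.1 ] w 8.1 F [ 0.1  0.8 -5.8] T [ 0.04 -0.01  0.03] t 59.4
hover ee [ 565.18 -181.46   98.02] w 8.4 F [-0.5 -0.3 -5.1] T [ 0.03 -0.03  0.01] t 62.4
```

View pics/f.png

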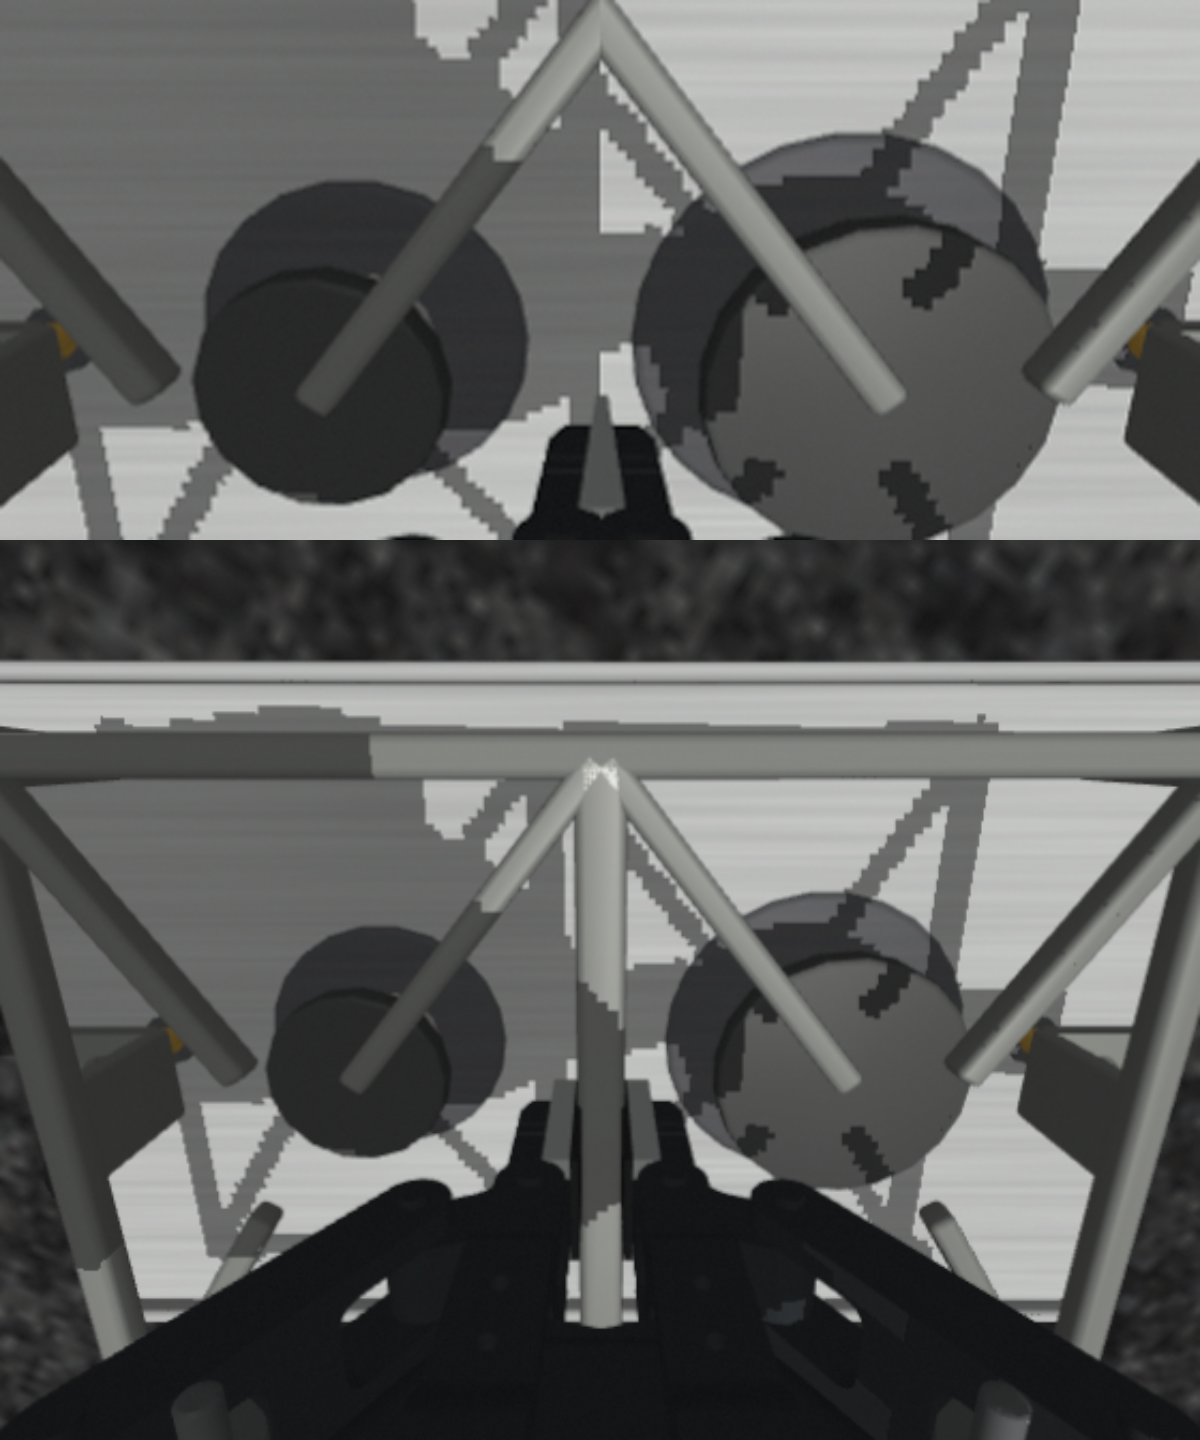

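The grate is held square to the stove lip, with lugs over both pins and symmetric. Lowering gently.

Run:
```python
from h import *
g=np.load('g0.npy')
r=ctrl.movel((565.2,-181.5,g[2]+48.5),feed=20,rotation=down(.022),until_force=6); print(r,g[2]+50); st('down')
snap('side','q2s'); snap('wrist','q2')
```

```text
True 76.10182834421052
down ee [ 565.06 -181.49   76.07] w 8.4 F [-0.4  0.1  6.7] T [-0.02  0.16 -0.05] t 63.5
```

Run:
```python
from h import *
ctrl.command_gripper(20); s=st('rel'); p=s['ee_pos']; ctrl.movel((p[0],p[1],180),feed=60); ctrl.goto((500,80,330),down(Y)); st('away')
snap('side','z1'); snap('top','z2')
a=[cv2.imread('pics/z1.png')[160:360,200:480],cv2.imread('pics/z2.png')[150:350,180:460]]
cv2.imwrite('pics/z.png',cv2.resize(np.vstack(a),None,fx=4,fy=4,interpolation=cv2.INTER_CUBIC))
```

```text
rel ee [ 563.73 -181.56   74.34] w 20.0 F [-0.3 -0.1  0.7] T [ 0.01 -0.02 -0.02] t 63.9
away ee [500.54  78.09 329.2 ] w 20.4 F [ 0.9 -0.3  0.3] T [ 0.03 -0.02 -0.02] t 67.0
```

View pics/z.png

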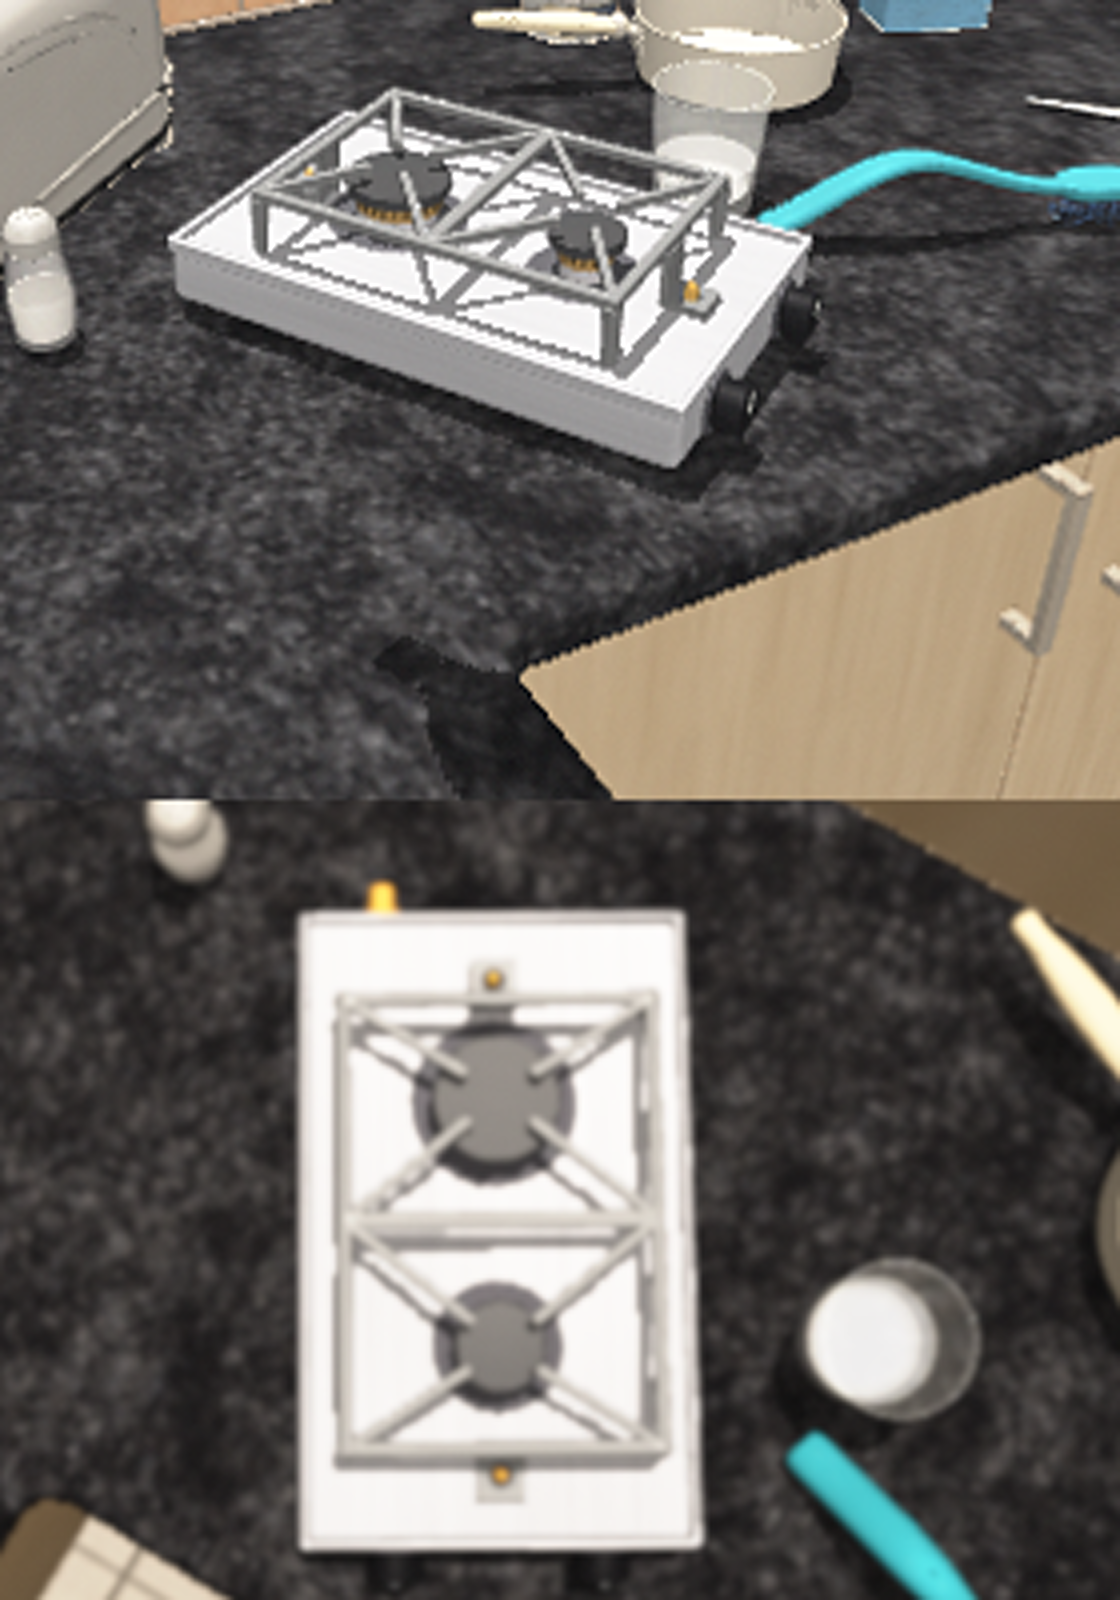

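Both pins stand through the lug holes at (492,978) and (501,1475). The grate is flat, the caps are level, and the tumbler and salt shaker are undisturbed.

```bash
python3 -c "
from station import ctrl
print(ctrl.finish_job())"
```

```text
the job is handed in; nothing more can be done
None
```

The stove is back together and the job is handed in: both crowns and caps are seated, the grate stands flat over its two pins, and the tumbler and salt shaker were not moved; the arm's clock read about 67 s of the 131 s allowed.

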